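# Load toroid cores into the magazine tube

### The arm

A 7-joint arm with a two-finger parallel gripper is mounted at the origin on the work surface; the furniture and walls round the work are solid. World frame = base frame: x ahead of the robot, y to its left, z up, the work surface at z = 0. Lengths are in m, angles in rad, forces in N, time in s.
With the tool pointing down it reaches from about 0.4 to 0.85 m from the base axis. Payload 4.5 kg.
Tool frame: the origin (TCP) lies at the very end of the fingers, on their centre line; the grasp point (between the pads) lies 19 mm behind it; z points along the fingers, y is the line along which they close (so a half turn about z gives the same grasp; the last joint's range is limited). The gripper opens to 88 mm and grips with 3 to 60 N. Pads are 18 mm wide; open, the fingers measure 123 mm over their backs; the gripper's body (75 mm by 187 mm) begins 45 mm behind the grasp point.
Start: joints at [1.19, 0.689, -0.195, 1.565, 0.157, 0.902, -0.215], TCP at [0.252, -0.572, 0.239] pointing down, gripper open.
Joint ranges: [-3.01, 3.01], [-0.46, 2.08], [-1.47, 1.51], [0.13, 2.56], [-1, 4.14], [0.04, 2.09], [-2.66, 2.66]. Speed limits (rad/s): [2.57, 2.57, 3.14, 3.14, 3.14, 3.14, 3.14].

### API

Orientations are given as a rotation vector (axis times angle).
In Python, from rig import env, capture, spot_in, trace gives the robot as it stands.
- The arm moves only by the shell command python3 -m creep 'ROWS' [OPENING]. ROWS is JSON, a list of rows, each an object with "dp": the shift along the tool's x, y, z as a fraction of full scale, a list of three; "yaw": the turn about the tool's z as a fraction of full scale. A call has 1 to 12 rows; each row is the pose to reach, as a shift and turn from the pose commanded when the call began, along the tool's axes at that moment; what a row does not reach only later rows make up. Full scale, the value 1, is 30 cm for a shift and 30 degrees for a turn. A row lasts 1/12 s, in which the tool goes at most 41.7 mm and 7.16 degrees, less where a joint would pass 70% of its speed; a pose out of reach is approached as far as the arm can. A call with a number of a shift or a turn outside -1 to 1 is refused whole. A call with a gripper value outside its range is refused whole. OPENING is the closure, from 0 (fully open) to 1 (shut), set as the call begins (- or left out, the last holds). The fingers move at their own pace and stop on an object; the grip force is fixed at half the most. Time passes only in rows, so rows that repeat a pose let the fingers close. It gives the time, the measured TCP pose, the force, the opening and the grip force at its end, in the units of the state.
- env.sense(): the state, without advancing time (a new reading comes with each control period).
- capture(name): name is "scene" or "top" or "wrist"; returns a dict with "pixels" (480x640x3 uint8, red, green, blue), "z_map" (480x640 float32, m along the optical axis (not along the pixel's ray), 0 where there is no reading), "fovy" (degrees; the focal length in pixels is half the picture's height over the tangent of half this angle, whatever the lens; pixels are square), "cx", "cy" (the principal point, pixels), "pose" (4x4, takes a point from camera to world coordinates). Camera axes: x right, y down, z forward; pixel columns grow to the right and rows downward; lengths in m; the calibration is good to about 2 mm. A picture is of the moment at which its call begins.
- env.close_job(): hands the job in; it is judged then, once.
Trained networks look in a picture, given as the dict that the camera call returned (one of the last four; its "shot" number tells which), for a name from the list of things; names that differ only in an ending like _2 or _b are one class to them, and where a whole thing is asked for, a point or a joint stands for the part that bears it (a point fixed in the world has none). Each returns a list of dicts, best first, with "score" (0 to 1); they miss things now and then, are a little off and sometimes report something else, mostly with a low value. They report only what shows in the picture. A call takes as long as a camera call. They do not tell look-alikes from the thing itself.
- spot_in(picture, name): "location" ([column, row] in pixels, amid what is visible of it).
- trace(picture, name): "mask" (480x640 bool, what is visible of it) and "location" ([column, row] in pixels, amid what is visible of it).
The state is a dict: "time_s": time; "q": joint angles; "dq": joint speeds; "tau": joint torques, N m; "eef_pos": TCP position; "tcp_rot": TCP orientation; "force": force on the tool from outside, world axes, zero at the start; "torque": the same for the moment, N m; "gripper_width": opening from 0.0 (shut) to 1.0 (fully open); "finger_force": force on a finger pad.
Only numpy, scipy, OpenCV 4.12 (cv2) and the standard library are available. Lean on these libraries where they do the work, as an engineer would, in place of code of your own. Each camera call takes 0.05 s, during which the arm holds its last target. There are 200 camera calls.

### The job

Load the coil winder's magazine: drop the yellow core and the green core into the upright aluminium tube so that they lie flat on top of the blue core already in it, one column of three, in either order. The green core stands on edge in the grey rack, so first lay it down flat on the bench and let go of it, then take it again round its rim to drop it in. Do not shove the transformer or the tape measure about.

Things in the scene. Friction and masses are not known exactly. Their poses are not given: they have to be found in the camera images.
- core_yellow_center (a point): Centre (half-way up) of the yellow toroid core: a rigid flat ring, outer diameter 60 mm, hole 34 mm, 20 mm thick, about 0.12 kg. It lies flat on the bench at the start. Its z axis is the ring's axis.
- core_green_center (a point): Centre of the green toroid core, the same ring (60 mm outside, 34 mm hole, 20 mm thick, about 0.12 kg). Its y axis is the ring's axis. At the start it stands on edge in the rack with that axis level: it can be pinched from above across its 20 mm thickness (its top is 66 mm above the bench). Set upright on the bench it stays standing, and tips over flat when pushed sideways near its top.
- core_blue_center (a point): Centre of the blue toroid core, the same ring (60 x 34 x 20 mm), lying flat on the floor of the magazine tube from the start. Its z axis is the ring's axis.
- magazine_mouth (a point): Centre of the mouth of the magazine: a fixed upright round aluminium tube on a dark square base 96 mm wide. This point is level with its rim, 78 mm above the bench; z axis up along the tube. The bore is 65 mm wide (2 to 3 mm of play on each side of a core); the top 12 mm flares out to 78 mm at the rim (85 mm outside). A gripper holding a core round its outside does not fit in the bore: let the core go at the mouth and it drops in.
- magazine_floor (a point): Centre of the tube's inner floor, 8 mm above the bench, 70 mm below the rim. A full column of three cores is 60 mm high.
- rack: Fixed grey plastic rack, 90 x 60 mm, 26 mm high; origin at the centre of its underside. Its slot runs along its x axis, 23 mm wide between 8 mm walls, slot floor 6 mm above the bench; the green core stands in it with its axis along the rack's y axis. The magazine is on the other side (left or right); between them, ahead of the robot, lies only the yellow core.
- transformer: Loose black transformer, 62 x 84 x 88 mm high, a bystander at the left; origin at the centre of its underside.
- tape_measure: Loose silver and black tape measure, 62 x 71 x 33 mm high, a bystander at the right; origin at the centre of its underside.
There are look-alikes about, which are no part of the job. Several things look just like the part that bears core_yellow_center: the one meant starts farthest to the robot's left.

How it is judged:
On the way:
1. the green core lies flat on the bench, let go (height (world z) of core_green_center below 0.014 m and angle between the y axis of core_green_center and the z axis of magazine_mouth, either way round below 0.12 rad and contact force between core_green and the fingers below 0.05 N), for 0.2 s.
At the end, for the whole second after the job is handed in: All three cores lie flat (within 7 degrees) and still in the tube as one column: each centred within 6 mm of the tube's axis, the blue one at the bottom, the yellow and green ones on it in either order, no core's centre more than 55 mm above the tube's floor (horizontal distance between each of core_yellow_center, core_green_center, core_blue_center and magazine_floor below 0.006 m and z of each of core_yellow_center, core_green_center in the frame of magazine_floor below 0.055 m and z of core_blue_center in the frame of magazine_floor below 0.014 m and angle between the z axis of each of core_yellow_center, core_blue_center and the z axis of magazine_mouth, either way round below 0.12 rad and angle between the y axis of core_green_center and the z axis of magazine_mouth, either way round below 0.12 rad and linear speed of each of core_yellow, core_green below 0.02 m/s); the robot touches nothing.
It fails at once if the transformer or the tape measure was shoved more than 30 mm (distance of any of transformer, tape_measure from where it was at the start of the episode above 0.03 m).
It also fails if it takes over 72 s, if anything falls off the work surface, if the arm or the gripper's body presses on something with over 40 N, if the wrist force passes 120 N, or if a joint passes its speed limit or range.

## Working session

There is one attempt and no reset: what is moved stays moved. The work goes in short steps, Python scripts to look and compute and a shell command to move; the robot and the scene stay as the last step left them, time stands still between calls to the robot, and variables do not carry over. Pictures are saved under pics/ and viewed, at most 10 in all, crops included, and the job is handed in when it is done.

```bash
ls; mkdir -p pics
cat > h.py <<'E'
import numpy as np, cv2
from rig import env, capture, spot_in, trace
from scipy.spatial.transform import Rotation as R
def cloud(p):
    f=240/np.tan(np.radians(p["fovy"])/2); z=p["z_map"]
    v,u=np.mgrid[:480,:640]
    P=np.stack([(u-p["cx"])/f*z,(v-p["cy"])/f*z,z],-1)
    return P@p["pose"][:3,:3].T+p["pose"][:3,3]
def save(p,n): cv2.imwrite("pics/"+n+".png",p["pixels"][...,::-1])
E
python3 - <<'E'
from h import *
s=env.sense(); print(s["eef_pos"],s["tcp_rot"],s["time_s"],s["gripper_width"])
ims=[]
for c in ("scene","top"):
    p=capture(c); W=cloud(p); ims.append(p["pixels"])
    for n in ("core_yellow_center","core_green_center","core_blue_center","magazine_mouth","rack","transformer","tape_measure"):
        try: r=trace(p,n)
        except Exception as e: print(n,e); continue
        for d in r[:4]:
            m=d["mask"]&(p["z_map"]>0); w=W[m]
            print(c,n,round(d["score"],2),np.round(d["location"]),m.sum(),np.round(np.median(w,0),3),np.round(np.percentile(w,2,0),3),np.round(np.percentile(w,98,0),3))
    save(p,c+"0")
E
```

```text
pics
[ 0.25158553 -0.57146096  0.23789242] [-3.07253402e+00 -6.46689691e-01  8.30445630e-04] 0.0 1.0007619831227057
scene core_yellow_center 0.96 [360. 271.] 375 [ 0.367 -0.129  0.014] [ 0.341 -0.156 -0.002] [ 0.394 -0.101  0.02 ]
scene core_yellow_center 0.9 [330. 257.] 352 [ 0.356 -0.03   0.014] [ 0.33  -0.057 -0.003] [ 0.386 -0.003  0.02 ]
scene core_yellow_center 0.82 [340. 232.] 299 [0.479 0.049 0.013] [ 0.455  0.025 -0.003] [0.513 0.079 0.02 ]
scene core_green_center 0.92 [411. 265.] 270 [ 0.44  -0.236  0.046] [ 0.419 -0.252  0.016] [ 0.467 -0.219  0.064]
scene magazine_mouth 0.92 [295. 209.] 1031 [0.407 0.166 0.041] [0.372 0.135 0.001] [0.455 0.222 0.076]
scene rack 0.94 [415. 280.] 503 [ 0.432 -0.248  0.007] [ 0.403 -0.273 -0.001] [ 0.477 -0.203  0.025]
scene transformer 0.74 [240. 188.] 634 [0.374 0.396 0.044] [ 0.356  0.378 -0.002] [0.491 0.561 0.086]
scene tape_measure 0.69 [478. 308.] 813 [ 0.427 -0.418  0.027] [ 0.395 -0.446 -0.002] [ 0.499 -0.378  0.032]
top core_yellow_center 0.7 [360. 247.] 247 [ 0.374 -0.124  0.019] [ 0.346 -0.152 -0.   ] [ 0.401 -0.098  0.028]
top core_yellow_center 0.5 [294. 209.] 253 [0.491 0.056 0.019] [ 0.46   0.028 -0.003] [0.516 0.082 0.03 ]
top core_yellow_center 0.48 [397. 282.] 262 [ 0.253 -0.234  0.02 ] [ 0.224 -0.262 -0.   ] [ 0.28  -0.206  0.028]
top core_green_center 0.56 [396. 222.] 118 [ 0.445 -0.23   0.061] [ 0.425 -0.244  0.038] [ 0.471 -0.215  0.072]
top core_blue_center 0.48 [253. 231.] 125 [0.434 0.196 0.03 ] [0.405 0.161 0.018] [0.45  0.211 0.039]
top magazine_mouth 0.55 [259. 238.] 939 [0.416 0.182 0.019] [ 0.375  0.139 -0.001] [0.463 0.232 0.083]
top rack 0.85 [389. 222.] 371 [ 0.444 -0.225  0.011] [ 0.409 -0.269 -0.   ] [ 0.499 -0.197  0.032]
top transformer 0.8 [171. 250.] 751 [0.381 0.419 0.072] [0.353 0.383 0.004] [0.423 0.463 0.092]
top tape_measure 0.76 [451. 224.] 474 [ 0.439 -0.407  0.03 ] [ 0.402 -0.437  0.002] [ 0.473 -0.374  0.04 ]
```

View pics/top0.png

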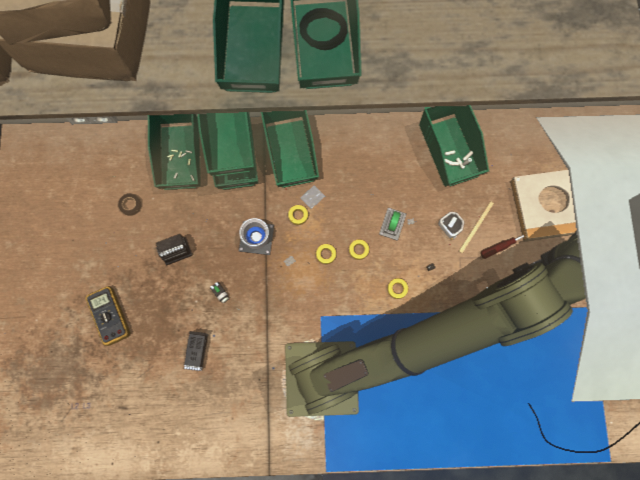

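View pics/scene0.png

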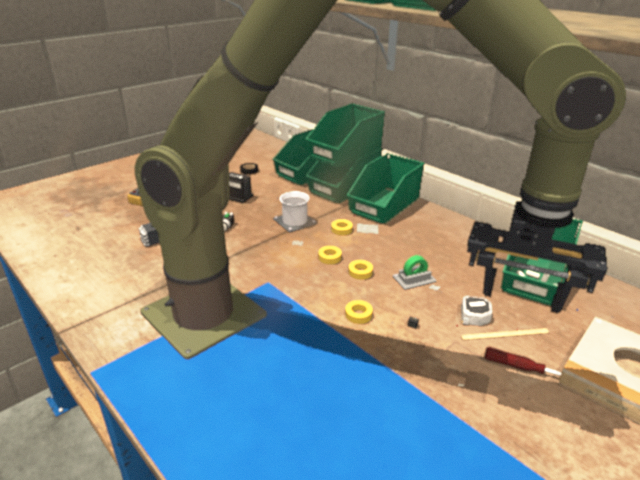

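The top view shows the magazine at (256,235), the wanted (leftmost) yellow core at (298,214), and the green core in its rack at (394,222). I'll hover over the rack for a close look.

```bash
python3 -m creep '[{"dp":[1,-0.77,0],"yaw":0},{"dp":[1,-0.77,0],"yaw":0},{"dp":[1,-0.77,0],"yaw":0},{"dp":[1,-0.77,0],"yaw":0},{"dp":[1,-0.77,0],"yaw":0},{"dp":[1,-0.77,0],"yaw":0},{"dp":[1,-0.77,0],"yaw":0},{"dp":[1,-0.77,0],"yaw":0},{"dp":[1,-0.77,0],"yaw":0},{"dp":[1,-0.77,0],"yaw":0},{"dp":[1,-0.77,0],"yaw":0},{"dp":[1,-0.77,0],"yaw":0}]' 0
cat >> h.py <<'E'
def go(xy,z,ydir=None):
    """print dp, yaw(frac) to bring the tool to xy,z; ydir = world angle (deg) of closing line"""
    s=env.sense(); M=R.from_rotvec(s["tcp_rot"]).as_matrix()
    d=M.T@(np.array([*xy,z])-s["eef_pos"])/0.3
    yw=0
    if ydir is not None:
        a=np.radians(ydir); t=M.T@np.array([np.cos(a),np.sin(a),0])
        yw=np.degrees(np.arctan2(-t[0],t[1])); yw=(yw+90)%180-90
    print("dp",np.round(d,3),"yaw",round(yw/30,3),"q7",round(s["q"][6],2),"pos",np.round(s["eef_pos"],4),"y-angle",round(np.degrees(np.arctan2(M[1,1],M[0,1])),1))
def rect(w):
    r=cv2.minAreaRect((w[:,:2]*1000).astype(np.float32)); return np.round(r[0],1),np.round(r[1],1),round(r[2],1)
E
python3 - <<'E'
from h import *
p=capture("wrist"); W=cloud(p); save(p,"w1")
for n in ("core_green_center","rack"):
    for d in trace(p,n)[:2]:
        m=d["mask"]&(p["z_map"]>0); w=W[m]
        w=w[(w[:,2]<.1)]
        if n=="rack": w=w[(w[:,2]>.02)&(w[:,2]<.032)]
        else: w=w[w[:,2]>.04]
        print(n,d["score"],np.round(d["location"]),len(w),rect(w),np.round(np.percentile(w,[1,50,99],0),3).tolist())
go((.444,-.232),.2)
E
```

```text
time_s: 1.8
eef_pos: [0.4331, -0.2403, 0.2388]
tcp_rot: [3.073, 0.647, -0.001]
force: [0.2, -0.7, -0.4]
gripper_width: 1.002
finger_force: 0.0
core_green_center 0.81 [321. 184.] 1296 (array([ 453.1, -234. ]), array([20.3, 57.3]), 68.8) [[0.427, -0.25, 0.042], [0.455, -0.234, 0.061], [0.481, -0.217, 0.066]]
rack 0.58 [318. 175.] 862 (array([ 452.6, -233.7]), array([39.1, 69.9]), 68.7) [[0.416, -0.262, 0.022], [0.458, -0.227, 0.026], [0.49, -0.205, 0.027]]
dp [ 0.049 -0.014  0.129] yaw 0.0 q7 -0.88 pos [ 0.4322 -0.2418  0.2387] y-angle -66.5
```

View pics/w1.png

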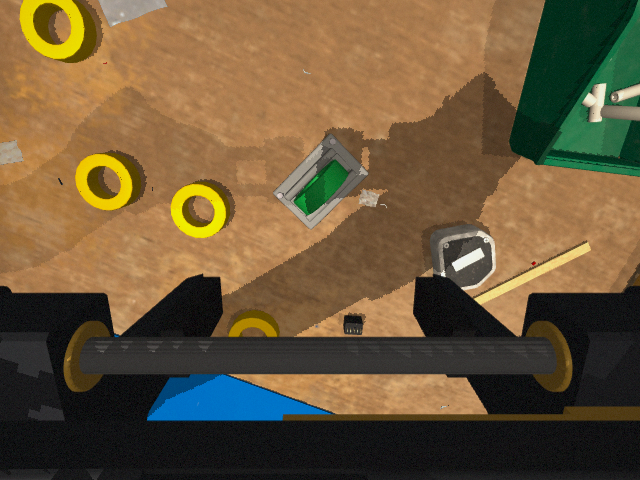

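Run:
```python
from h import *
go((.453,-.234),.13,68.8)
```

```text
dp [0.074 0.004 0.362] yaw 1.491 q7 -0.88 pos [ 0.4322 -0.2418  0.2387] y-angle -66.5
```

The rack is at about (320,182) with the core's long axis up-right, matching the fit (closing line 68.8°).

```bash
python3 -m creep '[{"dp":[0.074,0.004,0.1],"yaw":1},{"dp":[0.074,0.004,0.1],"yaw":1},{"dp":[0.074,0.004,0.1],"yaw":1},{"dp":[0.074,0.004,0.1],"yaw":1},{"dp":[0.074,0.004,0.1],"yaw":1},{"dp":[0.074,0.004,0.1],"yaw":1}]' 0.3
python3 -m creep '[{"dp":[0,0,0.26],"yaw":0.49},{"dp":[0,0,0.26],"yaw":0.49},{"dp":[0,0,0.26],"yaw":0.49},{"dp":[0,0,0.26],"yaw":0.49},{"dp":[0,0,0.26],"yaw":0.49}]'
python3 - <<'E'
from h import *
p=capture("wrist"); W=cloud(p); save(p,"w2")
for n in ("core_green_center",):
    for d in trace(p,n)[:2]:
        m=d["mask"]&(p["z_map"]>0); w=W[m]
        w=w[(w[:,2]<.1)&(w[:,2]>.04)]
        print(n,d["score"],np.round(d["location"]),len(w),rect(w),np.round(np.percentile(w,[1,50,99],0),3).tolist())
        if len(w)>50: 
            c=rect(w)[0]/1000; go(c,.036,68.8)
E
```

```text
time_s: 2.45
eef_pos: [0.4535, -0.2331, 0.2087]
tcp_rot: [3.136, -0.172, -0.001]
force: [0.1, 0.0, 0.4]
gripper_width: 0.702
finger_force: 0.0
time_s: 2.87
eef_pos: [0.4547, -0.2326, 0.1321]
tcp_rot: [3.09, -0.565, 0.003]
force: [-0.4, -0.6, 0.8]
gripper_width: 0.703
finger_force: 0.0
core_green_center 0.58 [322. 238.] 2428 (array([ 453.5, -234.1]), array([19.9, 57. ]), 68.9) [[0.429, -0.251, 0.042], [0.46, -0.236, 0.062], [0.481, -0.219, 0.066]]
dp [-0.006  0.007  0.323] yaw 0.013 q7 -1.46 pos [ 0.4554 -0.2327  0.1329] y-angle -110.8
```

```bash
python3 -m creep '[{"dp":[-0.006,0.007,0.1],"yaw":0.013},{"dp":[-0.006,0.007,0.2],"yaw":0.013},{"dp":[-0.006,0.007,0.28],"yaw":0.013},{"dp":[-0.006,0.007,0.323],"yaw":0.013},{"dp":[-0.006,0.007,0.323],"yaw":0.013},{"dp":[-0.006,0.007,0.323],"yaw":0.013}]'
python3 -m creep '[{"dp":[0,0,0],"yaw":0},{"dp":[0,0,0],"yaw":0},{"dp":[0,0,0],"yaw":0},{"dp":[0,0,0],"yaw":0},{"dp":[0,0,0],"yaw":0},{"dp":[0,0,0],"yaw":0},{"dp":[0,0,0],"yaw":0},{"dp":[0,0,0],"yaw":0}]' 1
```

```text
time_s: 3.47
eef_pos: [0.4525, -0.2336, 0.0349]
tcp_rot: [3.087, -0.58, 0.003]
force: [-0.4, 0.6, 0.7]
gripper_width: 0.701
finger_force: 0.0
time_s: 4.13
eef_pos: [0.4518, -0.2333, 0.034]
tcp_rot: [3.087, -0.581, 0.0]
force: [0.3, -1.3, 1.5]
gripper_width: 0.21
finger_force: 29.8
```

```bash
python3 -m creep '[{"dp":[0,0,-0.1],"yaw":0},{"dp":[0,0,-0.2],"yaw":0},{"dp":[0,0,-0.25],"yaw":0},{"dp":[0,-0.1,-0.25],"yaw":0},{"dp":[-0.02,-0.2,-0.25],"yaw":0},{"dp":[-0.037,-0.3,-0.25],"yaw":0},{"dp":[-0.037,-0.354,-0.25],"yaw":0},{"dp":[-0.037,-0.354,-0.25],"yaw":0},{"dp":[-0.037,-0.354,-0.15],"yaw":0},{"dp":[-0.037,-0.354,-0.05],"yaw":0},{"dp":[-0.037,-0.354,-0.05],"yaw":0}]'
python3 - <<'E'
from h import *
go((.48,-.13),.0295,68.8); print(env.sense()["force"],env.sense()["gripper_width"])
E
```

```text
time_s: 5.05
eef_pos: [0.4771, -0.1304, 0.0449]
tcp_rot: [3.087, -0.582, -0.012]
force: [-0.2, 0.1, -0.8]
gripper_width: 0.209
finger_force: 29.9
dp [ 0.009 -0.005  0.051] yaw -0.005 q7 -1.6 pos [ 0.4771 -0.1304  0.0449] y-angle -111.4
[-0.18622675  0.12985311 -0.76934052] 0.2090319968497001
```

```bash
python3 -m creep '[{"dp":[0,0,0.02],"yaw":0},{"dp":[0,0,0.04],"yaw":0},{"dp":[0,0,0.053],"yaw":0},{"dp":[0,0,0.053],"yaw":0},{"dp":[0,0,0.053],"yaw":0}]'
python3 -m creep '[{"dp":[0,0,0],"yaw":0},{"dp":[0,0,0],"yaw":0},{"dp":[0,0,0],"yaw":0},{"dp":[0,0,0],"yaw":0},{"dp":[0,0,0],"yaw":0},{"dp":[0,0,-0.1],"yaw":0},{"dp":[0,0,-0.2],"yaw":0},{"dp":[0,0,-0.3],"yaw":0},{"dp":[0,0,-0.3],"yaw":0},{"dp":[0,0,-0.3],"yaw":0}]' 0.4
python3 - <<'E'
from h import *
p=capture("wrist"); W=cloud(p); save(p,"w3")
for d in trace(p,"core_green_center")[:2]:
        m=d["mask"]&(p["z_map"]>0); w=W[m]
        w=w[(w[:,2]<.1)]
        print(d["score"],np.round(d["location"]),len(w),rect(w),np.round(np.percentile(w,[1,50,99],0),3).tolist())
go((.48,-.13),.05,68.8)
E
```

```text
time_s: 5.47
eef_pos: [0.4804, -0.1304, 0.0336]
tcp_rot: [3.087, -0.581, 0.002]
force: [0.5, -1.1, -2.1]
gripper_width: 0.212
finger_force: 29.9
time_s: 6.3
eef_pos: [0.4811, -0.1304, 0.1243]
tcp_rot: [3.087, -0.581, 0.006]
force: [0.1, 0.2, -0.2]
gripper_width: 0.599
finger_force: 0.0
0.76 [321. 235.] 2591 (array([ 473.6, -128.1]), array([25.9, 75.2]), 69.4) [[0.456, -0.148, -0.0], [0.488, -0.133, 0.055], [0.51, -0.116, 0.06]]
dp [ 0.002 -0.     0.242] yaw -0.004 q7 -1.61 pos [ 0.4796 -0.13    0.1225] y-angle -111.3
```

```bash
python3 -m creep '[{"dp":[0,0.1,0],"yaw":0},{"dp":[0,0.2,0],"yaw":0},{"dp":[0,0.2,0.1],"yaw":0},{"dp":[0,0.2,0.2],"yaw":0},{"dp":[0,0.2,0.25],"yaw":0},{"dp":[0,0.2,0.25],"yaw":0},{"dp":[0,0.17,0.25],"yaw":0},{"dp":[0,0.14,0.25],"yaw":0},{"dp":[0,0.12,0.25],"yaw":0},{"dp":[0,0.1,0.25],"yaw":0},{"dp":[0,0.09,0.25],"yaw":0}]' 1
python3 -m creep '[{"dp":[0,-0.015,0],"yaw":0},{"dp":[0,-0.03,0],"yaw":0},{"dp":[0,-0.045,0],"yaw":0},{"dp":[0,-0.06,0],"yaw":0},{"dp":[0,-0.075,0],"yaw":0},{"dp":[0,-0.09,0],"yaw":0},{"dp":[0,-0.1,0],"yaw":0},{"dp":[0,-0.1,-0.1],"yaw":0},{"dp":[0,-0.1,-0.2],"yaw":0},{"dp":[0,-0.1,-0.3],"yaw":0},{"dp":[0,-0.1,-0.35],"yaw":0},{"dp":[0,-0.1,-0.35],"yaw":0}]'
python3 - <<'E'
from h import *
p=capture("wrist"); W=cloud(p); save(p,"w4")
for d in trace(p,"core_green_center")[:2]:
        m=d["mask"]&(p["z_map"]>0); w=W[m]
        print(d["score"],np.round(d["location"]),len(w),np.round(np.percentile(w,[1,50,99],0),3).tolist())
        w=w[(w[:,2]<.1)&(w[:,2]>.01)]
        print(cv2.minEnclosingCircle((w[:,:2]*1000).astype(np.float32)))
E
```

```text
time_s: 7.32
eef_pos: [0.4714, -0.1537, 0.0487]
tcp_rot: [-3.087, 0.578, -0.003]
force: [-0.0, 0.7, 0.4]
gripper_width: 0.008
finger_force: 0.1
time_s: 8.32
eef_pos: [0.483, -0.1279, 0.1559]
tcp_rot: [3.087, -0.582, 0.01]
force: [0.5, -0.1, -0.3]
gripper_width: 0.004
finger_force: 0.0
0.82 [267. 233.] 3085 [[0.467, -0.123, -0.0], [0.496, -0.093, 0.02], [0.525, -0.065, 0.021]]
((495.7577209472656, -93.49732208251953), 29.896703720092773)
```

View pics/w4.png

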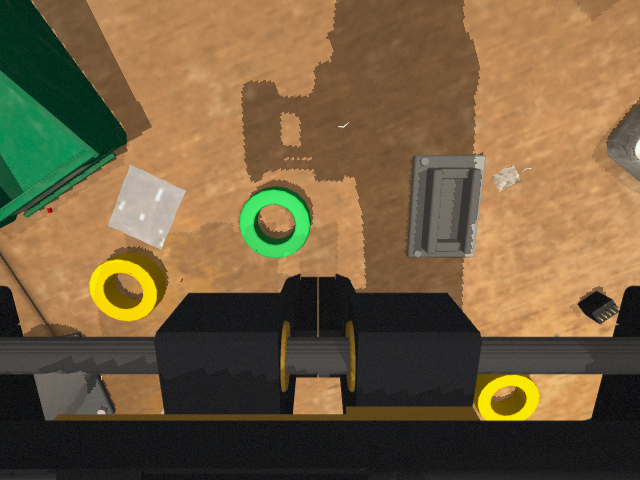

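The green core lies flat at (275,222), clear of its neighbours. Now I'll regrasp it round its rim.

Run:
```python
from h import *
go((.4957,-.0935),.05,68.8)
```

```text
dp [ 0.004 -0.122  0.344] yaw -0.004 q7 -1.6 pos [ 0.4813 -0.1272  0.1531] y-angle -111.3
```

```bash
python3 -m creep '[{"dp":[0.004,-0.122,0],"yaw":0},{"dp":[0.004,-0.122,0],"yaw":0},{"dp":[0.004,-0.122,0],"yaw":0},{"dp":[0.004,-0.122,0.1],"yaw":0},{"dp":[0.004,-0.122,0.2],"yaw":0},{"dp":[0.004,-0.122,0.3],"yaw":0},{"dp":[0.004,-0.122,0.344],"yaw":0},{"dp":[0.004,-0.122,0.344],"yaw":0},{"dp":[0.004,-0.122,0.344],"yaw":0}]' 0
python3 - <<'E'
from h import *
p=capture("wrist"); W=cloud(p)
for d in trace(p,"core_green_center")[:1]:
        m=d["mask"]&(p["z_map"]>0); w=W[m]
        w=w[(w[:,2]<.1)&(w[:,2]>.01)]
        c,r=cv2.minEnclosingCircle((w[:,:2]*1000).astype(np.float32)); print(c,r)
go((.4957,-.0935),.010,68.8)
E
```

```text
time_s: 9.17
eef_pos: [0.4941, -0.0943, 0.0486]
tcp_rot: [3.087, -0.582, -0.005]
force: [0.3, 0.6, 1.0]
gripper_width: 0.663
finger_force: 0.0
(495.8519287109375, -93.41950225830078) 29.910213470458984
dp [-0.001 -0.003  0.134] yaw -0.005 q7 -1.64 pos [ 0.4956 -0.0943  0.0502] y-angle -111.4
```

```bash
python3 -m creep '[{"dp":[0,0,0],"yaw":0},{"dp":[0,0,0],"yaw":0},{"dp":[0,0,0],"yaw":0},{"dp":[0,0,0],"yaw":0},{"dp":[0,0,0],"yaw":0},{"dp":[0,-0.003,0.04],"yaw":0},{"dp":[0,-0.003,0.08],"yaw":0},{"dp":[0,-0.003,0.12],"yaw":0},{"dp":[0,-0.003,0.134],"yaw":0},{"dp":[0,-0.003,0.134],"yaw":0},{"dp":[0,-0.003,0.134],"yaw":0}]' 0
python3 -m creep '[{"dp":[0,0,0],"yaw":0},{"dp":[0,0,0],"yaw":0},{"dp":[0,0,0],"yaw":0},{"dp":[0,0,0],"yaw":0},{"dp":[0,0,0],"yaw":0},{"dp":[0,0,0],"yaw":0}]' 1
```

```text
time_s: 10.18
eef_pos: [0.4953, -0.0929, 0.0088]
tcp_rot: [3.087, -0.581, -0.002]
force: [-0.3, 0.1, 0.2]
gripper_width: 0.999
finger_force: 0.0
time_s: 10.68
eef_pos: [0.4961, -0.093, 0.0098]
tcp_rot: [3.087, -0.581, 0.001]
force: [-0.6, 0.2, 2.0]
gripper_width: 0.666
finger_force: 30.0
```

```bash
python3 -m creep '[{"dp":[0,0,-0.1],"yaw":0},{"dp":[0,0,-0.2],"yaw":0},{"dp":[0,0,-0.3],"yaw":0},{"dp":[-0.1,-0.12,-0.45],"yaw":0},{"dp":[-0.2,-0.24,-0.45],"yaw":0},{"dp":[-0.3,-0.36,-0.45],"yaw":0},{"dp":[-0.395,-0.5,-0.45],"yaw":0},{"dp":[-0.395,-0.5,-0.45],"yaw":0},{"dp":[-0.395,-0.5,-0.45],"yaw":0},{"dp":[-0.395,-0.5,-0.45],"yaw":0}]'
python3 - <<'E'
from h import *
s=env.sense(); print(s["gripper_width"],s["eef_pos"])
def circ(P):
    A=np.c_[2*P,np.ones(len(P))]; x=np.linalg.lstsq(A,(P**2).sum(1),rcond=None)[0]
    return x[:2],np.sqrt(x[2]+x[:2]@x[:2])
for cname in ("wrist","top","scene"):
    p=capture(cname); W=cloud(p)
    if cname=="wrist": save(p,"w5")
    for d in trace(p,"magazine_mouth")[:1]:
        m=d["mask"]&(p["z_map"]>0); w=W[m]
        print(cname,d["score"],np.round(d["location"]),np.round(np.percentile(w,[1,50,99],0),3).tolist())
        r=w[(w[:,2]>.070)&(w[:,2]<.088)]
        b=w[(w[:,2]<.015)]
        c,rad=cv2.minEnclosingCircle((r[:,:2]*1000).astype(np.float32)); print(len(r),"rim",np.round(c,1),rad,r[:,2].max(),"lsq",*circ(r[:,:2]*1000), "base",rect(b))
    for d in trace(p,"core_blue_center")[:1]:
        w=W[d["mask"]]; print("blue",d["score"],np.round(d["location"]),rect(w),np.median(w[:,2]))
    for d in trace(p,"core_yellow_center")[:4]:
        w=W[d["mask"]]; w=w[w[:,2]>.01]; print("yel",d["score"],np.round(d["location"]),cv2.minEnclosingCircle((w[:,:2]*1000).astype(np.float32)))
E
```

```text
time_s: 11.52
eef_pos: [0.4392, 0.0927, 0.1445]
tcp_rot: [-3.088, 0.571, 0.001]
force: [0.1, -0.8, -0.5]
gripper_width: 0.664
finger_force: 30.0
0.6642650259927525 [0.43920137 0.09274553 0.14453236]
wrist 0.74 [210. 252.] [[0.386, 0.132, 0.004], [0.452, 0.174, 0.021], [0.474, 0.222, 0.078]]
930 rim [424.3 182. ] 41.385982513427734 0.07972773516107026 lsq [424.77437325 181.52059494] 37.3781088234113 base (array([442.1, 168.9]), array([126. ,  79.6]), 52.6)
blue 0.71 [196. 282.] (array([468.1, 145.6]), array([ 23.1, 169.4]), 32.8) 0.027575896424594792
yel 0.95 [363. 145.] ((488.73101806640625, 54.742183685302734), 29.876083374023438)
yel 0.94 [609. 208.] ((429.92034912109375, -40.328975677490234), 131.4672088623047)
yel 0.93 [493. 263.] ((422.2195739746094, 11.856184005737305), 99.44325256347656)
top 0.45 [245. 246.] [[0.378, 0.203, -0.002], [0.395, 0.219, 0.009], [0.416, 0.234, 0.082]]
15 rim [397.9 209.1] 9.646866798400879 0.08560778054636442 lsq [397.93209546 210.13890928] 6.741406189612824 base (array([392.8, 223.3]), array([49.5, 26.3]), 43.5)
yel 0.78 [358. 255.] ((204.55682373046875, -57.663230895996094), 211.16976928710938)
yel 0.47 [400. 284.] ((252.2645721435547, -231.7799072265625), 30.105602264404297)
blue 0.65 [291. 211.] (array([  81.7, -262.3]), array([1474.3,  118.4]), 52.9) 0.04020755736102066
yel 0.89 [330. 255.] ((-15.549819946289062, -407.8890686035156), 566.5929565429688)
yel 0.75 [341. 230.] ((484.7747497558594, 50.619117736816406), 34.23664474487305)
yel 0.72 [361. 267.] ((-9.048873901367188, -458.129638671875), 536.572265625)
yel 0.65 [358. 311.] ((-74.76609802246094, -510.6908264160156), 452.54986572265625)
```

View pics/w5.png

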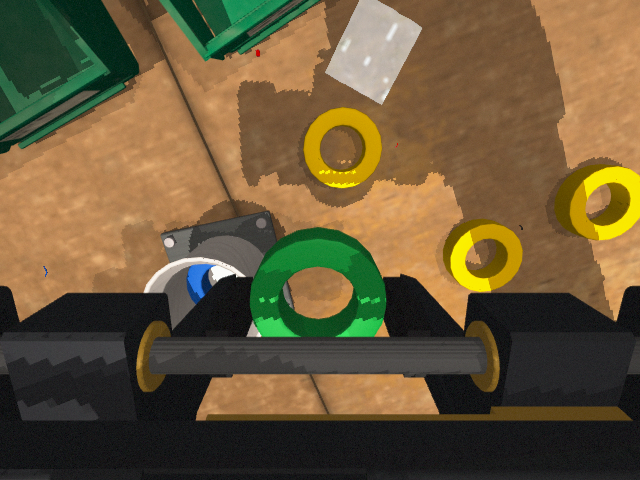

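The wrist view has the mouth at about (205,280), partly hidden by the finger, and the target yellow at (343,148). I'll back off so the magazine lies ahead of the tool and measure the rim clearly.

```bash
python3 -m creep '[{"dp":[-0.1,0,-0.1],"yaw":0},{"dp":[-0.2,-0.1,-0.19],"yaw":0},{"dp":[-0.3,-0.2,-0.19],"yaw":0},{"dp":[-0.387,-0.27,-0.19],"yaw":0},{"dp":[-0.387,-0.27,-0.19],"yaw":0},{"dp":[-0.387,-0.27,-0.19],"yaw":0},{"dp":[-0.387,-0.27,-0.19],"yaw":0}]'
cat >> h.py <<'E'
def circ(P):
    A=np.c_[2*P,np.ones(len(P))]; x=np.linalg.lstsq(A,(P**2).sum(1),rcond=None)[0]
    return np.round(x[:2],1),round(np.sqrt(x[2]+x[:2]@x[:2]),1)
def mouth(p):
    W=cloud(p)
    for d in trace(p,"magazine_mouth")[:1]:
        m=d["mask"]&(p["z_map"]>0); w=W[m]
        r=w[(w[:,2]>.0765)&(w[:,2]<.083)]
        c,rad=cv2.minEnclosingCircle((r[:,:2]*1000).astype(np.float32))
        print("mouth",d["score"],np.round(d["location"]),len(r),"enc",np.round(c,1),rad,"lsq",*circ(r[:,:2]*1000),r[:,2].max())
E
python3 - <<'E'
from h import *
s=env.sense(); print(s["gripper_width"],s["eef_pos"])
p=capture("wrist"); save(p,"w6"); mouth(p)
W=cloud(p)
for d in trace(p,"core_blue_center")[:1]:
    w=W[d["mask"]]; w=w[(w[:,2]>.02)&(w[:,2]<.035)]; print("blue",d["score"],np.round(d["location"]),circ(w[:,:2]*1000),rect(w),np.median(w[:,2]))
E
```

```text
time_s: 12.7
eef_pos: [0.3613, 0.2073, 0.2015]
tcp_rot: [3.087, -0.58, 0.0]
force: [-0.1, -0.7, -0.9]
gripper_width: 0.666
finger_force: 30.0
0.6657041109933366 [0.36129107 0.20731274 0.20148798]
mouth 0.94 [317. 135.] 1585 enc [422.7 183.3] 42.055641174316406 lsq [422.6 183.3] 40.0 0.08020409913105825
blue 0.56 [332. 123.] (array([422.8, 183.3]), np.float64(24.0)) (array([422.6, 183.3]), array([58.9, 58.3]), 68.3) 0.027675342232675537
```

View pics/w6.png

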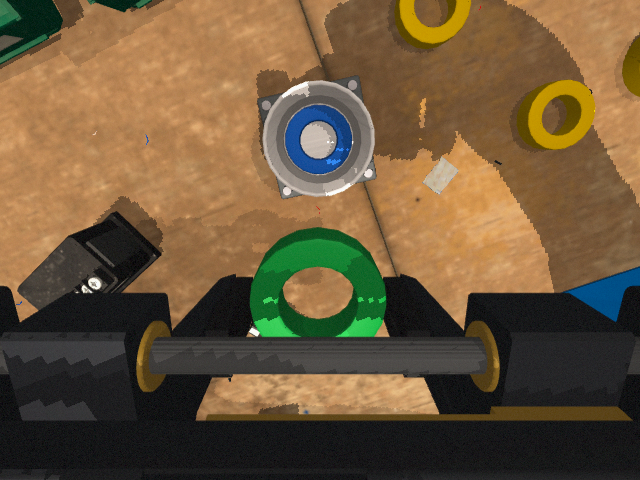

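The mouth (319,138) is clear: rim and blue core both fit to (0.4226, 0.1833). I'll move above it.

Run:
```python
from h import *
go((.4226,.1833),.12)
```

```text
dp [ 0.215 -0.004  0.272] yaw 0.0 q7 -2.2 pos [0.362  0.2059 0.2014] y-angle -111.5
```

```bash
python3 -m creep '[{"dp":[0.1,-0.004,0],"yaw":0},{"dp":[0.215,-0.004,0.05],"yaw":0},{"dp":[0.215,-0.004,0.15],"yaw":0},{"dp":[0.215,-0.004,0.272],"yaw":0},{"dp":[0.215,-0.004,0.272],"yaw":0},{"dp":[0.215,-0.004,0.272],"yaw":0},{"dp":[0.215,-0.004,0.272],"yaw":0},{"dp":[0.215,-0.004,0.272],"yaw":0}]'
python3 - <<'E'
from h import *
go((.4226,.1833),.083)
E
```

```text
time_s: 13.52
eef_pos: [0.4228, 0.1853, 0.1218]
tcp_rot: [-3.085, 0.582, -0.004]
force: [-0.1, 0.3, -0.7]
gripper_width: 0.669
finger_force: 30.0
dp [0.001 0.007 0.129] yaw 0.0 q7 -2.06 pos [0.4228 0.1853 0.1218] y-angle -111.4
```

```bash
python3 -m creep '[{"dp":[0,0.003,0.05],"yaw":0},{"dp":[0,0.003,0.1],"yaw":0},{"dp":[0,0.003,0.13],"yaw":0},{"dp":[0,0.003,0.13],"yaw":0},{"dp":[0,0.003,0.13],"yaw":0},{"dp":[0,0.003,0.13],"yaw":0}]'
python3 - <<'E'
from h import *
for i in range(4): capture("wrist"); s=env.sense(); print(s["eef_pos"],s["force"])
E
```

```text
time_s: 14.02
eef_pos: [0.422, 0.1846, 0.0819]
tcp_rot: [-3.087, 0.581, -0.002]
force: [-0.9, 0.2, -0.9]
gripper_width: 0.664
finger_force: 30.0
[0.42204369 0.18467518 0.08185527] [-0.17164005 -0.11948692 -0.22445753]
[0.42199564 0.18463664 0.08174059] [-0.47094586 -0.25463344 -1.08166266]
[0.42194705 0.18462883 0.08160454] [ 0.18173519  0.75901247 -1.34307141]
[0.42183689 0.18457817 0.08147437] [ 0.31234717 -0.6850096  -0.32569469]
```

```bash
python3 -m creep '[{"dp":[0.003,0.004,0],"yaw":0},{"dp":[0.003,0.004,0],"yaw":0}]'
python3 -m creep '[{"dp":[0,0,0],"yaw":0},{"dp":[0,0,0],"yaw":0},{"dp":[0,0,0],"yaw":0},{"dp":[0,0,0],"yaw":0},{"dp":[0,0,0],"yaw":0},{"dp":[0,0,-0.1],"yaw":0},{"dp":[0,0,-0.2],"yaw":0},{"dp":[0,0,-0.3],"yaw":0},{"dp":[0,0,-0.3],"yaw":0},{"dp":[0,0,-0.3],"yaw":0}]' 0
python3 - <<'E'
from h import *
p=capture("wrist"); W=cloud(p); save(p,"w7"); mouth(p)
for d in trace(p,"core_green_center")[:2]:
    w=W[d["mask"]]; w=w[(w[:,2]>.02)&(w[:,2]<.08)]; print(d["score"],np.round(d["location"]),rect(w),np.percentile(w[:,2],[2,20,50,80,98]))
go((.4887,.0547),.17)
E
```

```text
time_s: 14.38
eef_pos: [0.4221, 0.1827, 0.0811]
tcp_rot: [3.087, -0.582, 0.001]
force: [-0.0, 0.1, -1.2]
gripper_width: 0.663
finger_force: 30.0
time_s: 15.22
eef_pos: [0.4227, 0.1835, 0.1721]
tcp_rot: [-3.085, 0.58, -0.004]
force: [-0.5, 0.3, 0.2]
gripper_width: 0.999
finger_force: 0.0
mouth 0.81 [319. 217.] 1614 enc [422.5 183.4] 42.0629768371582 lsq [422.9 183.3] 40.0 0.07999632095959569
0.63 [324. 239.] (array([424. , 185.1]), array([62.3, 62.2]), 89.7) [0.03139953 0.04667384 0.0476217  0.04825721 0.04919475]
dp [0.365 0.316 0.   ] yaw 0.0 q7 -2.08 pos [0.4211 0.1828 0.17  ] y-angle -111.3
```

Green is in and flat, top at 48 mm. Now the yellow core.

```bash
python3 -m creep '[{"dp":[0.12,0.1,0],"yaw":0},{"dp":[0.24,0.2,0],"yaw":0},{"dp":[0.365,0.316,0],"yaw":0},{"dp":[0.365,0.316,0.1],"yaw":0},{"dp":[0.365,0.316,0.2],"yaw":0},{"dp":[0.365,0.316,0.3],"yaw":0},{"dp":[0.365,0.316,0.36],"yaw":0},{"dp":[0.365,0.316,0.36],"yaw":0},{"dp":[0.365,0.316,0.36],"yaw":0},{"dp":[0.365,0.316,0.36],"yaw":0}]'
python3 - <<'E'
from h import *
p=capture("wrist"); W=cloud(p)
for d in trace(p,"core_yellow_center")[:4]:
    w=W[d["mask"]]; w=w[(w[:,2]>.01)&(w[:,2]<.03)]
    c,r=cv2.minEnclosingCircle((w[:,:2]*1000).astype(np.float32)); print(d["score"],c,r,np.percentile(w[:,2],[2,98]))
    if np.hypot(c[0]-489,c[1]-55)<12: go(np.array(c)/1000,.010)
E
```

```text
time_s: 16.2
eef_pos: [0.4895, 0.0547, 0.0631]
tcp_rot: [3.087, -0.581, -0.0]
force: [0.4, -0.0, 0.7]
gripper_width: 1.002
finger_force: 0.0
0.9 (402.47705078125, -115.17881774902344) 7.496616363525391 [0.0101199  0.01414908]
0.8 (365.3652038574219, -5.479170322418213) 15.962206840515137 [0.01209434 0.02089477]
0.61 (488.84967041015625, 54.46211624145508) 30.123056411743164 [0.01166242 0.02103147]
dp [-0.003  0.003  0.18 ] yaw 0.0 q7 -1.81 pos [0.4901 0.055  0.0639] y-angle -111.3
```

```bash
python3 -m creep '[{"dp":[-0.002,0.002,0.06],"yaw":0},{"dp":[-0.002,0.002,0.12],"yaw":0},{"dp":[-0.002,0.002,0.16],"yaw":0},{"dp":[-0.002,0.002,0.18],"yaw":0},{"dp":[-0.002,0.002,0.18],"yaw":0},{"dp":[-0.002,0.002,0.18],"yaw":0}]'
python3 -m creep '[{"dp":[0,0,0],"yaw":0},{"dp":[0,0,0],"yaw":0},{"dp":[0,0,0],"yaw":0},{"dp":[0,0,0],"yaw":0},{"dp":[0,0,0],"yaw":0},{"dp":[0,0,0],"yaw":0},{"dp":[0,0,-0.1],"yaw":0},{"dp":[0,0,-0.2],"yaw":0},{"dp":[0,0,-0.3],"yaw":0},{"dp":[0,0,-0.4],"yaw":0},{"dp":[0,0,-0.4],"yaw":0},{"dp":[0,0,-0.4],"yaw":0}]' 1
python3 - <<'E'
from h import *
go((.4226,.1833),.12)
E
```

```text
time_s: 16.8
eef_pos: [0.4891, 0.0546, 0.0096]
tcp_rot: [-3.087, 0.581, -0.002]
force: [-0.6, 0.0, -0.5]
gripper_width: 1.0
finger_force: 0.0
time_s: 17.8
eef_pos: [0.4895, 0.0548, 0.13]
tcp_rot: [-3.087, 0.58, -0.005]
force: [0.5, -0.8, -1.6]
gripper_width: 0.666
finger_force: 30.0
dp [-0.363 -0.318  0.033] yaw 0.0 q7 -1.83 pos [0.4895 0.0548 0.13  ] y-angle -111.3
```

```bash
python3 -m creep '[{"dp":[-0.1,-0.09,0],"yaw":0},{"dp":[-0.2,-0.18,0],"yaw":0},{"dp":[-0.3,-0.27,0],"yaw":0},{"dp":[-0.363,-0.318,0],"yaw":0},{"dp":[-0.363,-0.318,0],"yaw":0},{"dp":[-0.363,-0.318,0],"yaw":0},{"dp":[-0.363,-0.318,0.06],"yaw":0},{"dp":[-0.363,-0.318,0.12],"yaw":0},{"dp":[-0.363,-0.318,0.16],"yaw":0},{"dp":[-0.363,-0.318,0.16],"yaw":0},{"dp":[-0.363,-0.318,0.16],"yaw":0},{"dp":[-0.363,-0.318,0.16],"yaw":0}]'
python3 - <<'E'
from h import *
go((.4226,.1833),.081); print(env.sense()["force"])
E
```

```text
time_s: 18.8
eef_pos: [0.4222, 0.1816, 0.0806]
tcp_rot: [3.086, -0.584, -0.0]
force: [0.0, 0.1, -0.8]
gripper_width: 0.665
finger_force: 30.0
dp [-0.001 -0.006 -0.001] yaw 0.0 q7 -2.0 pos [0.4222 0.1816 0.0806] y-angle -111.4
[ 0.03926736  0.09674559 -0.83806723]
```

```bash
python3 -m creep '[{"dp":[0,-0.004,0],"yaw":0},{"dp":[0,-0.004,0],"yaw":0}]'
python3 -m creep '[{"dp":[0,0,0],"yaw":0},{"dp":[0,0,0],"yaw":0},{"dp":[0,0,0],"yaw":0},{"dp":[0,0,0],"yaw":0},{"dp":[0,0,0],"yaw":0},{"dp":[0,0,-0.1],"yaw":0},{"dp":[0,0,-0.2],"yaw":0},{"dp":[0,0,-0.3],"yaw":0},{"dp":[0,0,-0.3],"yaw":0},{"dp":[0,0,-0.3],"yaw":0}]' 0
python3 - <<'E'
from h import *
p=capture("wrist"); W=cloud(p); save(p,"w8"); mouth(p)
for d in trace(p,"core_yellow_center")[:3]:
    w=W[d["mask"]]; w=w[(w[:,2]>.01)&(w[:,2]<.09)]; print(d["score"],np.round(d["location"]),rect(w),np.percentile(w[:,2],[2,20,50,80,98]))
print(env.sense()["eef_pos"],env.sense()["time_s"])
E
```

```text
time_s: 18.97
eef_pos: [0.4228, 0.184, 0.0811]
tcp_rot: [-3.087, 0.582, -0.001]
force: [-0.2, -0.5, -2.0]
gripper_width: 0.666
finger_force: 30.0
time_s: 19.8
eef_pos: [0.4232, 0.1846, 0.1721]
tcp_rot: [-3.085, 0.58, -0.005]
force: [-0.1, 1.0, -0.5]
gripper_width: 0.998
finger_force: 0.0
mouth 0.61 [321. 215.] 1604 enc [422.6 183.4] 42.141021728515625 lsq [422.8 183.3] 40.0 0.07983229356120075
0.9 [317. 249.] (array([423.2, 185. ]), array([58.1, 58.5]), 78.1) [0.05255574 0.06663127 0.06760853 0.06821983 0.06905252]
0.88 [575. 193.] (array([364.4, -25.3]), array([59.2, 59.3]), 5.7) [0.01099877 0.01763867 0.01934089 0.02012615 0.02106755]
[0.42160411 0.18396049 0.17007169] 19.95
```

View pics/w8.png

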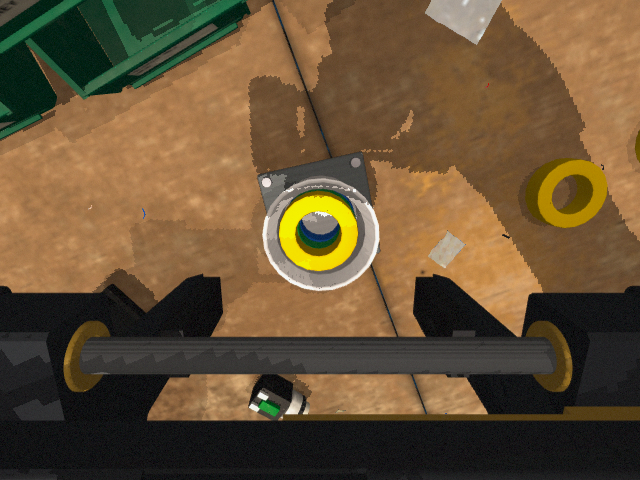

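The yellow core sits flat in the tube at (319,232), its top at 68 mm, as a full column of three requires. The gripper is clear of everything, so I'm handing in.

```bash
python3 -c "
from rig import env
print(env.close_job())"
```

```text
the job is handed in; nothing more can be done
None
```

The job is handed in: the wrist camera showed the green and then the yellow core lying flat on the blue one in the tube (top at 68 mm, as a column of three should be), after about 20 s of the 72 s; the hand-in returned no verdict.

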